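# Draw the green tray out with the pull hook

## Task

The part ring in the slide tray with the green front is needed at the bench. Pick up the red-handled pull hook, put its nose down into the finger hole of the green tray's tongue and draw the tray out about 8 cm with it. Then lift the hook out and stand it upright on the work surface again, clear of the tray; leave the blue tray alone.

Things in the scene. Friction and masses are not known exactly. Their poses are not given: they have to be found in the camera images.
- hook: Loose pull hook, 0.15 kg, upright. Origin: centre of the foot's underside; +x towards the nose, z up. Steel foot 50 x 34 x 6 mm (x,y,z); red handle block on it: 44 mm along x, 14 mm thick along y (grip across this), z 5 to 53 mm, centred. A 7 mm steel bar runs forward at z 42 mm and turns straight down at x = 72 mm into the nose, which ends 8 mm above underside level; 30 mm of it are free.
- green_hole (a point): Centre of the 24 mm finger through-hole in the green tray's green tongue, at top face, z 38.5 mm (work surface with its thin mats: z 0 to 5 mm); moves with the tray. z up; tray slides out along this frame's -x (roughly to the robot). Tongue 4 mm thick, 48 mm wide in y, ends 23 mm in front of the hole; green panel (top z 55) 22 mm behind it. Fixed housing, top z 60. Blue twin 16 to 25 cm to one side.
- green_tray (a joint): How far the green-fronted tray is drawn out, m: 0 shut, 0.100 at its stop. It starts between 0 and 0.012 and stays where it is left; it slides with about 1 to 2 N.
- blue_tray (a joint): The same for the blue-fronted tray, which must stay as it is (starts between 0 and 0.012). Also near: a small brown bottle behind the hook, and, to the robot's left, a desk lamp whose bar-shaped head hangs 0.58 m above the work surface, from about x 0.53, y 0.07 to x 0.63, y 0.45: keep wrist and elbow out of it.

How it is judged:
On the way, in this order (a step that is already met when the one before it is completed fails the run):
1. the nose of the hook is in the green tray's finger hole (x of green_hole in the frame of hook between 0.061 and 0.083 m and y of green_hole in the frame of hook between -0.011 and 0.011 m and z of green_hole in the frame of hook above 0.012 m), for 0.2 s.
2. the green tray is drawn out 65 mm or more with the nose still in its hole (value of joint green_tray above 0.065 m and x of green_hole in the frame of hook between 0.059 and 0.085 m and y of green_hole in the frame of hook between -0.013 and 0.013 m and z of green_hole in the frame of hook above 0.01 m), for 0.1 s.
At the end, for the whole second after the job is handed in: The green tray stands drawn out by 65 mm or more, the blue tray by less than 25 mm, and the hook stands upright (within about 8 degrees) and at rest on the work surface, its nose out of the finger hole (20 mm or more from the hole's centre) (value of joint green_tray above 0.065 m and value of joint blue_tray below 0.025 m and angle between hook's own z axis and vertical below 0.15 rad and height (world z) of hook between -0.012 and 0.012 m and linear speed of hook below 0.02 m/s and (x of green_hole in the frame of hook above 0.092 m or x of green_hole in the frame of hook below 0.052 m or y of green_hole in the frame of hook above 0.02 m or y of green_hole in the frame of hook below -0.02 m)); the robot touches nothing.
It fails at once if the blue tray is pulled out (value of joint blue_tray above 0.025 m).
It also fails if it takes over 54 s, if anything falls off the work surface, if the arm or the gripper's body presses on something with over 40 N, if the wrist force passes 120 N, or if a joint passes its speed limit or range.

## Robot

A 7-joint arm with a two-finger parallel gripper is mounted at the origin on a cart in front of the work surface, level with it; the furniture and walls round the work are solid. World frame = base frame: x ahead of the robot, y to its left, z up, the work surface at z = 0. Lengths are in m, angles in rad, forces in N, time in s.
With the tool pointing down it reaches from about 0.4 to 0.875 m from the base axis. Payload 19.3 kg.
Tool frame: the origin (TCP) lies on the centre line of the jaws, within the pads' length; the fingertips stand 14 mm ahead of it and the grasp point (between the pads) lies 5 mm behind it (tip_extent is the distance from the TCP to the fingertips, in m); z points along the fingers, y is the line along which they close (so a half turn about z gives the same grasp; the last joint's range is limited). The gripper opens to 85 mm and grips with 20 to 120 N. Pads are 22 mm wide; open, the fingers measure 114 mm over their backs; the gripper's body (76 mm by 85 mm) begins 54 mm behind the grasp point. The pads swing forward as they close: fully open they stand 13 mm farther back than shut.
Start: joints at [1.066, 0.521, -0.036, 1.599, 0.021, 1.021, -0.113], TCP at [0.263, -0.567, 0.245] pointing down, gripper open.
Joint ranges: [-2.91, 2.91], [-0.3, 2.13], [-1.5, 1.42], [0.17, 2.43], [-1.26, 4.41], [0.16, 1.93], [-2.52, 2.52]. Speed limits (rad/s): [1.89, 1.89, 2.39, 2.39, 3.01, 3.01, 3.01].

## Interface

Orientations are given as a rotation vector (axis times angle).
In Python, from workcell import move_pose, servo_line, set_joints, set_gripper, sleep, solve_ik, snapshot, camera_model, PlanningError, sign_off, current_time, current_joint_pos, current_joint_vel, current_joint_torque, current_eef_pos, current_ee_rot, current_contact_force, current_moment, current_width, current_gripper_force, tip_extent gives the robot as it stands. Calls block until the motion is done:
- move_pose(position, orientation): joint-space move of the TCP to a pose.
- servo_line(position, ori=None, rate=0.15): straight line of the TCP; ori=None keeps the orientation; rate is the mean speed in m/s.
- set_joints(angles): joint-space move.
- set_gripper(opening): finger opening in m; the grip force is fixed at half the most; returns when the fingers have stopped.
- sleep(seconds).
- solve_ik(position, orientation): joint angles nearest the present ones, or None.
- snapshot(name): name is "side" or "top" or "wrist"; returns (picture, depth): 400x640x3 uint8, red, green, blue; 400x640 float32, m along the optical axis (not along the pixel's ray), 0 where there is no reading.
- camera_model(name): a dict with "intrinsics" (3x3 intrinsics, pixels), "extrinsics" (4x4, takes a point from world to camera coordinates). Camera axes: x right, y down, z forward; pixel columns grow to the right and rows downward; lengths in m; the calibration is good to about 2 mm. The wrist camera is an equidistant fisheye: a pixel r from the principal point sees the ray r / f radians off the axis. A picture is of the moment at which its call begins: read the wrist's pose just before it. camera_model takes no time and is no camera call; for the wrist camera it gives the pose at the moment of the call.
A pose or a line that the arm cannot do raises PlanningError and nothing moves.
- sign_off(): hands the job in; it is judged then, once.
Readings, each from a call of its own:
- current_time(): time.
- current_joint_pos(): joint angles.
- current_joint_vel(): joint speeds.
- current_joint_torque(): joint torques, N m.
- current_eef_pos(): TCP position.
- current_ee_rot(): TCP orientation.
- current_contact_force(): force on the tool from outside, world axes, zero at the start.
- current_moment(): the same for the moment, N m.
- current_width(): finger opening in m.
- current_gripper_force(): force on a finger pad.
Only numpy, scipy, OpenCV 4.12 (cv2) and the standard library are available. Lean on these libraries where they do the work, as an engineer would, in place of code of your own. Each camera call takes 0.05 s, during which the arm holds its last target. There are 200 camera calls.

## Working session

There is one attempt and no reset: what is moved stays moved. The work goes in short steps, each a Python script; the robot and the scene stay as the last script left them, time stands still between calls to the robot, and variables do not carry over. Pictures are saved under pics/ and viewed, at most 10 in all, crops included, and the job is handed in when it is done.

```bash
mkdir -p pics; ls
python3 - <<'E'
from workcell import *
import cv2,numpy as np
for n in("top","side"):
    p,d=snapshot(n); np.savez(f"{n}0.npz",p=p,d=d); cv2.imwrite(f"pics/{n}0.png",p[:,:,::-1])
    m=camera_model(n);print(n,m["intrinsics"],np.round(m["extrinsics"],3))
print(current_time(),current_eef_pos(),current_ee_rot(),tip_extent() if callable(tip_extent) else tip_extent)
E
```

```text
pics
top [[514.04101704   0.         327.02005717]
 [  0.         514.04101704 201.31551317]
 [  0.           0.           1.        ]] [[-0.011 -1.    -0.009 -0.223]
 [-0.989  0.013 -0.15   0.593]
 [ 0.15   0.007 -0.989  1.057]
 [ 0.     0.     0.     1.   ]]
side [[415.19668592   0.         318.5003306 ]
 [  0.         415.19668592 195.46085717]
 [  0.           0.           1.        ]] [[-0.966 -0.257  0.022  0.524]
 [-0.156  0.513 -0.844  0.256]
 [ 0.206 -0.819 -0.536  0.555]
 [ 0.     0.     0.     1.   ]]
0.1 [ 0.26307159 -0.56662179  0.24478785] [-3.06673104e+00 -6.77255897e-01  4.86593517e-04] 0.014
```

View pics/top0.png

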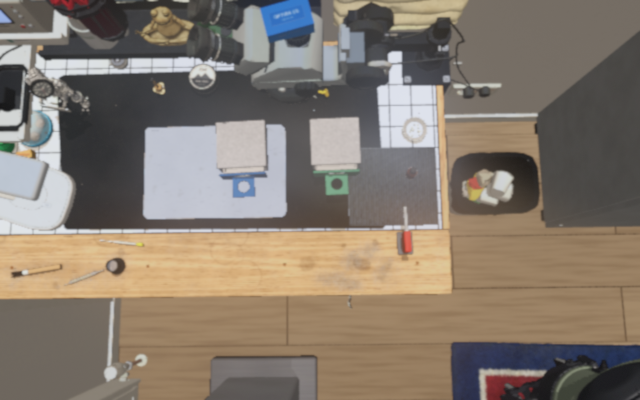

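View pics/side0.png

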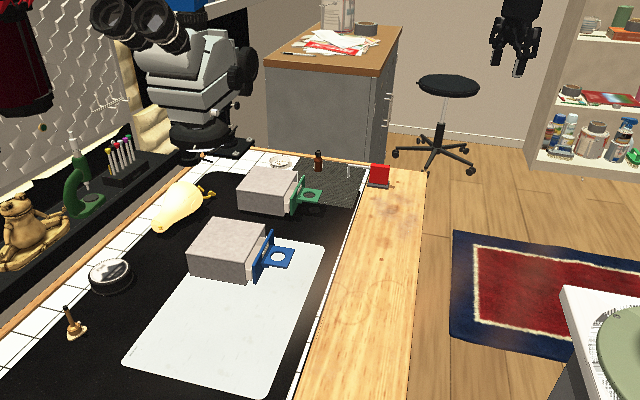

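The top view shows the hook's red handle at about (405,241) with its bar running up to (406,208). The green tongue's hole is at (337,184) and the bottle at (411,172). The side view agrees. Next I'll measure.

```bash
cat > h.py <<'E'
import numpy as np,cv2
from workcell import *
from scipy.spatial.transform import Rotation as R
def ray(n,uv,z,m=None):
    m=m or camera_model(n);K,E=np.array(m["intrinsics"]),np.array(m["extrinsics"])
    x=(np.array(uv,float)-K[:2,2])/[K[0,0],K[1,1]]
    if n=="wrist":
        r=np.hypot(*x); v=np.r_[x/max(r,1e-9)*np.sin(r),np.cos(r)]
    else: v=np.r_[x,1]
    c=-E[:3,:3].T@E[:3,3]; d=E[:3,:3].T@v
    return c+d*(z-c[2])/d[2]
def cloud(n,d,mask,m=None):
    m=m or camera_model(n);K,E=np.array(m["intrinsics"]),np.array(m["extrinsics"])
    v,u=np.nonzero(mask&(d>0)); z=d[v,u]
    P=np.c_[(u-K[0,2])/K[0,0]*z,(v-K[1,2])/K[1,1]*z,z]
    return (P-E[:3,3])@E[:3,:3]
def down(yaw): # tool z down, tool x at yaw
    return (R.from_euler("z",yaw)*R.from_euler("x",np.pi)).as_rotvec()
def big(mask):
    n,l,s,_=cv2.connectedComponentsWithStats(mask.astype(np.uint8)); return l==1+np.argmax(s[1:,4])
E
python3 - <<'E'
from h import *
for n,box_r,box_g in(("top",(380,430,200,265),(310,365,165,205)),("side",(355,400,155,195),(280,330,165,225))):
    f=np.load(n+"0.npz");p,d=f["p"].astype(int),f["d"]
    r,g,b=p[...,0],p[...,1],p[...,2]
    def win(m,bx): w=np.zeros_like(m);w[bx[2]:bx[3],bx[0]:bx[1]]=1;return m&w
    red=big(win((r>120)&(g<80)&(b<80),box_r)); gr=win((g>r*1.4)&(g>b*1.2)&(g>50),box_g)
    for nm,mk in(("red",red),("green",gr)):
        P=cloud(n,d,mk);print(n,nm,len(P),P.min(0).round(3),P.max(0).round(3),np.median(P,0).round(3))
        if nm=="red":
            T=P[P[:,2]>.045]; print(" top pts",len(T),T.mean(0).round(4),T.min(0).round(3),T.max(0).round(3))
            if len(T)>3:w,V=np.linalg.eigh(np.cov(T[:,:2].T));print(" axis",V[:,1],np.sqrt(w*12))
        else:
            T=P[(P[:,2]<.046)];print(" tongue",T.mean(0).round(4),T.min(0).round(3),T.max(0).round(3))
    if n=="top":
        print("hole",ray(n,(337,184),.0385),"bar tip",ray(n,(405.5,208),.042),"handle",ray(n,(405,241),.053),"bottle",ray(n,(411,172),.05))
        s=np.r_[200:262:4]
        big_=cv2.resize(f["p"][150:270,290:440],None,fx=5,fy=5,interpolation=cv2.INTER_CUBIC);cv2.imwrite("pics/crop.png",big_[:,:,::-1])
E
```

```text
top red 39 [ 0.481 -0.395  0.01 ] [ 0.519 -0.391  0.048] [ 0.498 -0.392  0.029]
 top pts 1 [ 0.5029 -0.3912  0.0484] [ 0.503 -0.391  0.048] [ 0.503 -0.391  0.048]Traceback (most recent call last):
  File "<stdin>", line 8, in <module>
    return umr_minimum(a, axis, None, out, keepdims, initial, where)
ValueError: zero-size array to reduction operation minimum which has no identity
```

Run:
```python
from h import *
for n,br,bg in(("top",(380,430,220,265),(310,365,165,205)),("side",(355,400,155,195),(280,330,165,225))):
    f=np.load(n+"0.npz");p,d=f["p"].astype(int),f["d"]
    r,g,b=p[...,0],p[...,1],p[...,2]
    def win(m,bx): w=np.zeros_like(m);w[bx[2]:bx[3],bx[0]:bx[1]]=1;return big(m&w)
    red=win((r>1.9*g)&(r>1.9*b)&(r>70),br); gr=win((g>r*1.15)&(g>b*1.1),bg)
    for nm,mk,lo,hi in(("red",red,.046,.06),("green",gr,.03,.045)):
        P=cloud(n,d,mk);T=P[(P[:,2]>lo)&(P[:,2]<hi)]
        print(n,nm,len(P),P.min(0).round(3),P.max(0).round(3),"sel",len(T))
        if len(T)>5:
            w,V=np.linalg.eigh(np.cov(T[:,:2].T));print(T.mean(0).round(4),T.min(0).round(3),T.max(0).round(3),V[:,1],np.sqrt(w*12))
    if n=="top":
        for uv,z in((337,184),.0385),((405.5,208),.042),((405,241),.053),((411,172),.05): print(uv,ray(n,uv,z).round(3))
        c=cv2.resize(f["p"][150:270,290:440],None,fx=5,fy=5,interpolation=cv2.INTER_CUBIC);cv2.imwrite("pics/crop.png",c[:,:,::-1])
```

```text
top red 135 [ 0.481 -0.404  0.028] [ 0.522 -0.391  0.06 ] sel 116
[ 0.5017 -0.3971  0.0532] [ 0.481 -0.404  0.047] [ 0.522 -0.391  0.06 ] [-0.99919873 -0.04002382] [0.01208643 0.04100113]
top green 472 [ 0.606 -0.299 -0.002] [ 0.665 -0.199  0.06 ] sel 345
[ 0.6278 -0.2513  0.0387] [ 0.606 -0.276  0.03 ] [ 0.651 -0.226  0.044] [0.09500629 0.99547667] [0.04883299 0.05339611]
(337, 184) [ 0.629 -0.252  0.038]
(405.5, 208) [ 0.574 -0.398  0.042]
(405, 241) [ 0.503 -0.393  0.053]
(411, 172) [ 0.65  -0.411  0.05 ]
side red 379 [ 0.481 -0.401  0.006] [ 0.525 -0.385  0.055] sel 105
[ 0.5026 -0.391   0.0516] [ 0.481 -0.401  0.046] [ 0.525 -0.385  0.055] [-0.99876613 -0.04966101] [0.01246004 0.0439994 ]
side green 502 [ 0.607 -0.297  0.001] [ 0.662 -0.196  0.057] sel 331
[ 0.6336 -0.2424  0.0386] [ 0.607 -0.293  0.03 ] [ 0.655 -0.196  0.045] [0.22324378 0.97476264] [0.05227524 0.07672151]
```

View pics/crop.png

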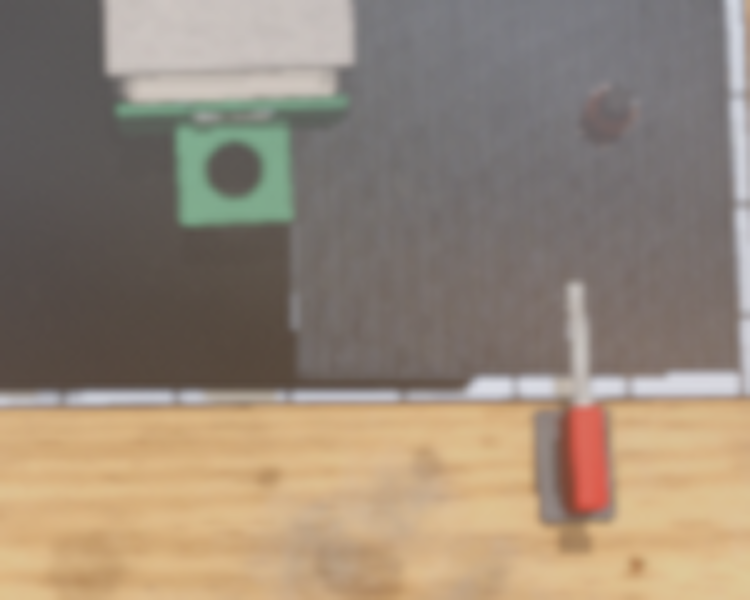

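The crop shows the hook pointing in +x at about 2.5° yaw, with the handle at (0.502, −0.396). The hole is at (0.629, −0.252), and the tray edge tilts by about the same angle. Heights match the spec: handle top 0.053, tongue 0.0387. Now to grasp.

Run:
```python
from h import *
H=np.r_[.502,-.396]
best=None
for k in(0,np.pi):
    o=down(.045+k);q=solve_ik(np.r_[H,.15],o);print(k,None if q is None else np.round(q,2))
    if q is not None:
        c=np.abs(np.array(q)-current_joint_pos()).max()
        if best is None or c<best[0]:best=(c,k,o)
c,k,o=best;open("k","w").write(str(k))
move_pose(np.r_[H,.15],o)
servo_line(np.r_[H,.034],rate=.12)
set_gripper(0.0); print(current_width(),current_gripper_force(),current_contact_force())
servo_line(np.r_[H,.034+.09],rate=.12)
print(current_time(),current_eef_pos(),current_width(),current_joint_pos())
for n in("top","side","wrist"):
    m=camera_model(n);p,d=snapshot(n);np.savez(n+"1.npz",p=p,d=d,K=m["intrinsics"],E=m["extrinsics"]);cv2.imwrite(f"pics/{n}1.png",p[:,:,::-1])
```

```text
0 [ 0.57  0.65  0.01  1.64 -0.01  0.85 -0.94]
3.141592653589793 [ 1.01  0.74 -0.68  1.62  0.53  0.98  1.77]
0.01292897934339585 59.044509530067444 [-0.86262454  0.68449761  3.52297159]
3.95 [ 0.50166313 -0.39571818  0.12327075] 0.013363634920729768 [ 0.56966789  0.68499073  0.00837091  1.65821957 -0.00739296  0.7995075
 -0.94441199]
```

View pics/side1.png

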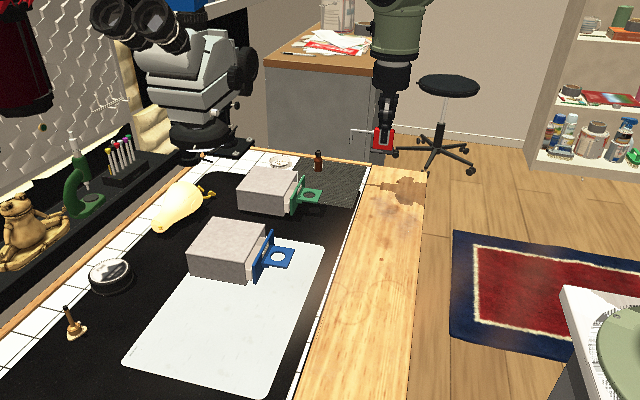

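View pics/wrist1.png

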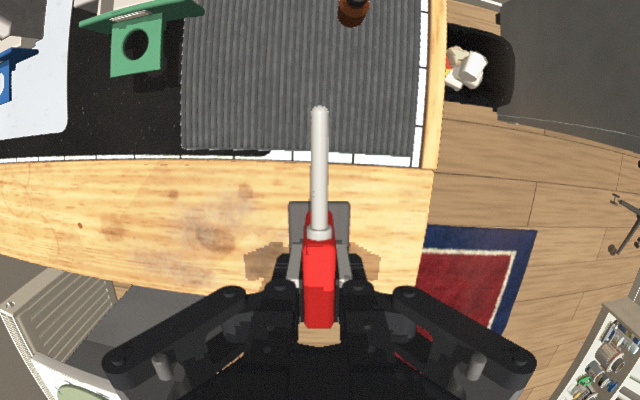

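The hook is gripped straight and lifted. The wrist view shows the nose at (319,110), the green hole at (135,43) and the bottle at (352,8). I'll compute both positions and go above the hole.

Run:
```python
from h import *
f=np.load("wrist1.npz");m=dict(intrinsics=f["K"],extrinsics=f["E"])
print("nose",ray("wrist",(319,110),.042+.0893,m),"hole",ray("wrist",(135,43),.0385,m))
print("tongue front corners",ray("wrist",(110,77),.0385,m),ray("wrist",(163,69),.0385,m))
yaw=.045;u=np.r_[np.cos(yaw),np.sin(yaw)]
hole=np.r_[.629,-.252]; tgt=hole-.072*u
o=down(yaw)
servo_line(np.r_[tgt-.0*u,.034+.085],ori=o,rate=.15)
for n in("top","wrist"):
    m=camera_model(n);p,d=snapshot(n);np.savez(n+"2.npz",p=p,d=d,K=m["intrinsics"],E=m["extrinsics"]);cv2.imwrite(f"pics/{n}2.png",p[:,:,::-1])
print(current_eef_pos(),current_time())
```

```text
nose [ 0.57625147 -0.39171241  0.1313    ] hole [ 0.63101334 -0.2489131   0.0385    ]
tongue front corners [ 0.60658054 -0.22485316  0.0385    ] [ 0.60737928 -0.27591834  0.0385    ]
[ 0.55662336 -0.25630896  0.11900921] 5.3583
```

View pics/wrist2.png

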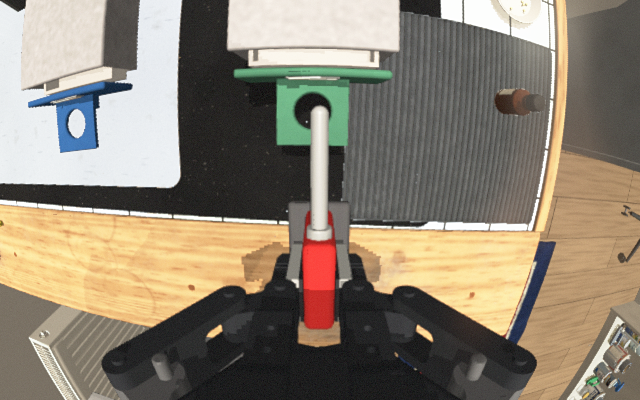

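The nose (319,110) sits just over the hole, centred at about (312,110). The tongue's front edge runs from (277,145) to (348,146), which is parallel to the hook.

Run:
```python
from h import *
f=np.load("wrist2.npz");m=dict(intrinsics=f["K"],extrinsics=f["E"]);p=f["p"]
h=ray("wrist",(312.5,110.5),.0385,m);n=ray("wrist",(319.5,111),.0455+.085,m)
a=ray("wrist",(277,145),.0385,m);b=ray("wrist",(348,146),.0385,m)
A=ray("wrist",(237,75),.055,m);B=ray("wrist",(391,74),.055,m)
for x in(h,n,a,b,A,B):print(x.round(4))
print("yaw",np.arctan2(b[0]-a[0],a[1]-b[1]),np.arctan2(B[0]-A[0],A[1]-B[1]),"front mid",((a+b)/2).round(4), np.hypot(*(a-b)[:2]))
print(current_ee_rot())
f=np.load("top2.npz");m=camera_model("top")
c=cv2.resize(f["p"][140:260,280:430],None,fx=5,fy=5);cv2.imwrite("pics/top2c.png",c[:,:,::-1])
```

```text
[ 0.6304 -0.2483  0.0385]
[ 0.6309 -0.2527  0.1305]
[ 0.6062 -0.2252  0.0385]
[ 0.6075 -0.2733  0.0385]
[ 0.6524 -0.2007  0.055 ]
[ 0.6568 -0.2961  0.055 ]
yaw 0.026590768091996727 0.04578953373986972 front mid [ 0.6068 -0.2492  0.0385] 0.04819410324007296
[ 3.14047311e+00  6.83281078e-02 -2.24263324e-04]
```

Run:
```python
from h import *
yaw=.045;u=np.r_[np.cos(yaw),np.sin(yaw)];o=down(yaw)
t=np.r_[.5568,-.2525]
servo_line(np.r_[t,.119],ori=o,rate=.05); servo_line(np.r_[t,.075],rate=.08)
f0=current_contact_force()
for z in(.066,.056,.046):
    servo_line(np.r_[t,z],rate=.05); df=np.array(current_contact_force())-f0; print(z,df.round(2))
    if abs(df[2])>6: print("contact");raise SystemExit
sleep(.3)
for s in(.02,.05,.088):
    servo_line(np.r_[t-s*u,.046],rate=.05);print(s,(np.array(current_contact_force())-f0).round(2))
sleep(.3)
for n in("top","wrist"):
    m=camera_model(n);p,d=snapshot(n);np.savez(n+"3.npz",p=p,d=d,K=m["intrinsics"],E=m["extrinsics"]);cv2.imwrite(f"pics/{n}3.png",p[:,:,::-1])
print(current_eef_pos(),current_time(),current_width())
```

```text
0.066 [ 1.43  0.67 -0.59]
0.056 [ 0.47  0.57 -0.2 ]
0.046 [ 1.62 -0.07  0.44]
0.02 [ 2.51  0.61 -0.29]
0.05 [ 1.04  0.3  -1.28]
0.088 [ 0.54  0.42 -0.33]
[ 0.46893529 -0.25645444  0.04597726] 10.25 0.013303047755526383
```

View pics/wrist3.png

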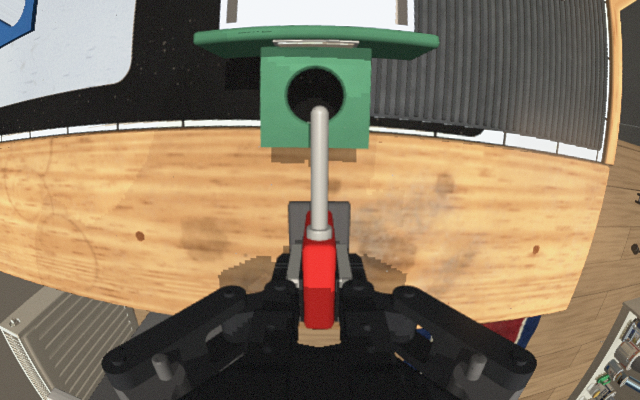

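The tray is out, with the hole at (315,95) and the nose at (319,110) against its front edge. Next I'll ease forward, lift out, and set the hook back at its original spot.

Run:
```python
from h import *
f=np.load("wrist3.npz");m=dict(intrinsics=f["K"],extrinsics=f["E"])
print("hole",ray("wrist",(315.5,95),.0385,m))
yaw=.045;u=np.r_[np.cos(yaw),np.sin(yaw)];o=down(yaw)
t=np.r_[.4689,-.2565]+.005*u;H=np.r_[.5017,-.3957]
servo_line(np.r_[t,.046],rate=.03); servo_line(np.r_[t,.124],rate=.08)
servo_line(np.r_[H,.124],ori=o,rate=.12); servo_line(np.r_[H,.045],rate=.1)
f0=current_contact_force()
for z in np.arange(.043,.030,-.001):
    servo_line(np.r_[H,z],rate=.02); df=np.array(current_contact_force())-f0
    if df[2]>3: break
print(z,df)
set_gripper(.06); sleep(.3); servo_line(np.r_[H,.16],rate=.1); sleep(.3)
for n in("top","side"):
    p,d=snapshot(n);np.savez(n+"4.npz",p=p,d=d);cv2.imwrite(f"pics/{n}4.png",p[:,:,::-1])
print(current_time(),current_width(),current_contact_force())
```

```text
hole [ 0.550018   -0.25064405  0.0385    ]
0.03399999999999999 [-1.77843551  0.80812858  4.26789584]
19.0833 0.060129717030958964 [-0.08297469 -0.3091477  -0.33929516]
```

View pics/side4.png

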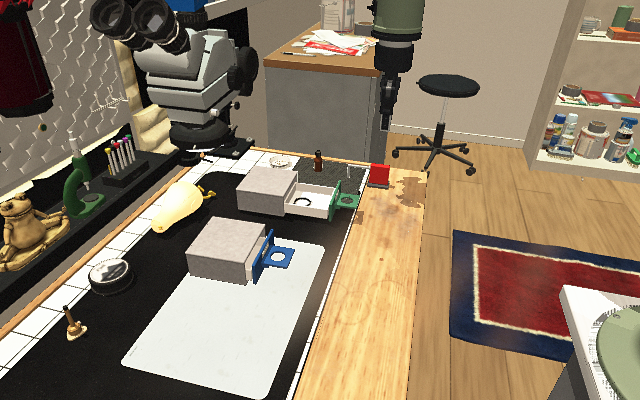

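The side view shows the hook upright at (378,176) and the green tray out with its hole near (347,200). The blue tray is unchanged and the gripper is clear. The hole moved from x 0.630 to 0.550, so the tray came out about 8 cm.

```bash
python3 -c "
from workcell import *
print(sign_off())"
```

```text
the job is handed in; nothing more can be done
None
```

The green tray is drawn out about 8 cm, the hook stands upright back at its original spot clear of the tray, the blue tray looks unmoved, and the job is handed in (at about 19 s of the 54 s allowed); no verdict was returned.

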